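# Roll the sample canister into its parking pocket with the paddle

### The arm

A 6-joint arm with a two-finger parallel gripper is mounted at the origin on the work surface; the furniture and walls round the work are solid. World frame = base frame: x ahead of the robot, y to its left, z up, the work surface at z = 0. Lengths are in m, angles in rad, forces in N, time in s.
With the tool pointing down it reaches from about 0.35 to 0.975 m from the base axis. Payload 4.9 kg.
Tool frame: the origin (TCP) lies on the centre line of the jaws, within the pads' length; the fingertips stand 11 mm ahead of it and the grasp point (between the pads) lies 8 mm behind it (manip.finger_overhang is the distance from the TCP to the fingertips, in m); y points along the fingers, z is the direction in which the jaws open and shut, and the axes are right-handed (so a half turn about y gives the same grasp; the last joint's range is limited). The gripper opens to 85 mm and grips with 20 to 120 N. Pads are 22 mm wide; open, the fingers measure 114 mm over their backs; the gripper's body (76 mm by 85 mm) begins 54 mm behind the grasp point. The pads swing forward as they close: fully open they stand 13 mm farther back than shut.
Start: joints at [-1.237, 0.053, 1.613, -0, 1.476, -0.119], TCP at [0.273, -0.562, 0.242] pointing down, gripper open.
Joint ranges: [-3.01, 3.01], [-1.01, 2.22], [0.06, 2.58], [-1.02, 4.17], [0.09, 2.62], [-3.14, 3.14]. Speed limits (rad/s): [2.57, 2.57, 3.14, 3.14, 3.14, 3.14].

### API

Orientations are given as a unit quaternion [w, x, y, z].
In Python, from plant import readout, cams, workorder, manip gives the robot as it stands.
- The arm moves only by the tool play_rows, never from a script. Its arguments are lists of equal length, an entry for each row: "slide": the shift along the tool's x, y, z in cm, a list of three; "yaw": the turn about the tool's y in degrees; "grip": the closure, from -1 (fully open) to 1 (shut), so that 0 is half open. In form: {"slide": [[x, y, z], ...], "yaw": [yaw, ...], "grip": [grip, ...]}. A call has 1 to 12 rows; each row shifts and turns the commanded pose from where the row before left it, along the tool's axes as they then stand; what a row does not reach is not made up. A row lasts 1/10 s, in which the tool goes at most 50 mm and 8.59 degrees, less where a joint would pass 70% of its speed; a pose out of reach is approached as far as the arm can. A call with a gripper value outside its range is refused whole. The fingers move at their own pace and stop on an object; the grip force is fixed at half the most. Time passes only in rows, so rows that do not move let the fingers close. It gives the time, the measured TCP pose, the force and the opening at its end, in the units of the state.
- readout.state(): the state, without advancing time (a new reading comes with each control period).
- cams.grab_frame(name): name is "scene" or "top" or "wrist"; returns a dict with "image" (480x640x3 uint8, red, green, blue), "mtx" (3x3 intrinsics, pixels), "R" (3x3) and "t" (3): a world point X has camera coordinates R X + t; the wrist camera has in their place "mount" (4x4, takes a point from camera to tool coordinates, whose origin is the TCP and whose axes are the tool frame's). Camera axes: x right, y down, z forward; pixel columns grow to the right and rows downward; lengths in m; the calibration is good to about 2 mm. A picture is of the moment at which its call begins: read the wrist's pose just before it. There is no depth.
- workorder.job_done(): hands the job in, once; it reports no verdict.
The state is a dict: "time": time; "joint_pos": joint angles; "joint_vel": joint speeds; "joint_efforts": joint torques, N m; "tool_pos": TCP position; "tool_rot": TCP orientation; "contact_force": force on the tool from outside, world axes, zero at the start; "ft_torque": the same for the moment, N m; "gripper_width": opening from 0.0 (shut) to 1.0 (fully open).
Only numpy, scipy, OpenCV 4.12 (cv2) and the standard library are available. Lean on these libraries where they do the work, as an engineer would, in place of code of your own. Each camera call takes 0.05 s, during which the arm holds its last target.

### The job

The sealed sample canister on the track has been wiped clean, so do not touch it with the gripper: take the paddle from its mat and with its blade gently roll the canister along the track, over the low ridge, until it rests in the pocket between the ridge and the taller stop bar. It must stay on the track the whole way and not be shoved over the stop bar. Then stand the paddle back upright in the middle of its mat and let go, without disturbing the other things on the bench.

Things in the scene. Friction and masses are not known exactly. Their poses are not given: they have to be found in the camera images.
- track: Fixed level track, 360 x 120 mm, grey deck with low aluminium side rails and both ends open. Origin: underside centre, on the bench. +x = the rolling direction, along its length (-180 to +180 mm), y across, z up. Deck top at z=20 mm; rails 8 mm thick, tops at z=34 mm, clear channel between them 104 mm wide (y=-52 to +52)
- ridge (a point): Middle of the crest of the low rounded aluminium ridge across the track: track x=+113 mm, 3 mm above the deck; axes as the track's
- stop_bar (a point): Middle of the crest of the taller black half-round stop bar across the track: track x=+165 mm, 8 mm above the deck; axes as the track's
- pocket (a point): Where the canister's centre belongs: half-way along the pocket between ridge and stop bar, at track x=+135 mm, y=0, z=45 mm; axes as the track's. The canister has about 8 mm of play either way in the pocket
- canister_center (a point): Centre of the white canister with black end caps: smooth cylinder, 50 mm diameter, 96 mm long, about 0.2 kg, lying across the track (its axis = own y, along track y), its centre 45 mm above the bench. Rolls easily and may run on a little when the push stops. Past the ridge's crest it rolls down into the pocket by itself. Its x and z axes turn as it rolls
- paddle_grip (a point): Grasp point of the paddle: centre of the upper part of its upright wooden grip, 98 mm above the underside. Grip 24 mm thick (x) by 32 mm wide (y), from 8 to 120 mm above the underside. Axes: x = the way the blade faces, y along the blade, z up. Weight about 0.16 kg. Its foot is 80 mm wide (y), 8 mm thick, and reaches 24 mm behind and ahead of the grip's axis
- paddle_face (a point): Centre of the flat front face of the paddle's slick upright blade (80 mm wide, 60 mm tall, down to the underside), 32 mm ahead (+x) of the grip's axis and 30 mm above the paddle's underside; axes as paddle_grip
- mat: Fixed square cork mat, 140 x 140 x 3 mm, on the bench; the paddle stands on it. Origin: centre of its underside
- tube_rack: Bystander: blue rack with four tubes, 50x170x122 mm, behind the track; origin: underside centre
- wash_bottle: Bystander: wash bottle with bent spout, 72x112x215 mm, at the back right; origin: underside centre
- conical_flask: Bystander: conical flask, 63 mm wide, 108 mm tall, at the back; origin: underside centre
- bottle_white: Bystander: large white bottle, 92 mm wide, 179 mm tall, left of the track; origin: underside centre
Things that resemble listed ones, but are neither listed nor needed, are in the scene too. What is shaped like the part that bears paddle_grip but green or pink is not meant.

How it is judged:
On the way, in this order (a step that is already met when the one before it is completed fails the run):
1. the held paddle's blade pushes the canister (contact force between paddle and canister above 0.02 N and contact force between the fingers and paddle above 1 N).
2. the canister lies in the pocket and the paddle is off it (horizontal distance between canister_center and pocket below 0.013 m and linear speed of canister below 0.03 m/s and contact force between paddle and canister below 0.01 N), for 0.2 s.
At the end, for the whole second after the job is handed in: The canister lies still on the deck in the pocket between ridge and stop bar (centre within 13 mm of the pocket's centre, axis within 0.1 rad of across the track), and the paddle stands upright and still on its mat, its grip's axis within 35 mm of the mat's centre (horizontal distance between canister_center and pocket below 0.013 m and z of canister_center in the frame of track between 0.043 and 0.047 m and angle between the y axis of canister_center and the y axis of track, either way round below 0.1 rad and linear speed of each of canister, paddle below 0.02 m/s and horizontal distance between paddle_grip and mat below 0.035 m and z of paddle_grip in the frame of mat below 0.105 m and angle between paddle_grip's own z axis and vertical below 0.08 rad); the robot touches nothing.
It fails at once if the gripper or arm touches the canister (contact force between any of the fingers, the arm and canister above 0.3 N).
It fails at once if the canister is shoved roughly (faster than 0.4 m/s) (linear speed of canister above 0.4 m/s).
It fails at once if the canister leaves the track: lifted more than 12 mm, fallen, or over the stop bar (z of canister_center in the frame of track above 0.057 m or z of canister_center in the frame of track below 0.035 m or x of canister_center in the frame of track above 0.165 m).
It fails at once if a bystander is moved more than 30 mm or tipped (distance of any of tube_rack, wash_bottle, conical_flask, bottle_white from where it was at the start of the episode above 0.03 m or angle between any of tube_rack, wash_bottle, conical_flask, bottle_white's own z axis and vertical above 0.3 rad).
It also fails if it takes over 56 s, if anything falls off the work surface, if the arm or the gripper's body presses on something with over 40 N, if the wrist force passes 120 N, or if a joint passes its speed limit or range.

## Working session

There is one attempt and no reset: what is moved stays moved. The work goes in short steps, Python scripts to look and compute and a tool call to move; the robot and the scene stay as the last step left them, time stands still between calls to the robot, and variables do not carry over. Pictures are saved under pics/ and viewed, and the job is handed in when it is done.

Besides the shell and the picture viewer there is one more tool, called after "Request:" in YAML: its name, and indented under it one key for each argument. play_rows: Moves the arm, as the interface text tells. Its arguments: {"type":"object","properties":{"slide":{"type":"array","items":{"type":"array","items":{"type":"number"}}},"yaw":{"type":"array","items":{"type":"number"}},"grip":{"type":"array","items":{"type":"number"}}},"required":["slide","yaw","grip"]}

```bash
mkdir -p pics; ls; python3 - <<'E'
from plant import readout, cams, workorder, manip
import cv2,pickle
s=readout.state();print(s)
print(manip.finger_overhang)
d={}
for n in ["scene","top","wrist"]:
    f=cams.grab_frame(n);d[n]=f
    cv2.imwrite(f"pics/{n}0.png",f["image"][:,:,::-1])
    print(n,{k:v for k,v in f.items() if k!="image"})
pickle.dump(d,open("f0.pkl","wb"))
E
```

```text
pics
{'time': 0.0, 'joint_pos': array([-1.23701191e+00,  5.33116417e-02,  1.61430703e+00, -1.78113133e-05,
        1.47599217e+00, -1.19007602e-01]), 'joint_vel': array([0.00333011, 0.00033434, 0.00016221, 0.0001252 , 0.00125795,
       0.0010713 ]), 'joint_efforts': array([-1.09820874e-03, -3.93682158e+01, -3.70177495e+01, -2.22439189e-04,
        6.98784730e-03,  2.48194596e-05]), 'tool_pos': array([ 0.27321597, -0.56144687,  0.24108325]), 'tool_rot': array([ 0.15863991, -0.15880533,  0.68977089, -0.68835338]), 'contact_force': array([ 0.79594183, -0.8500472 ,  0.41391251]), 'ft_torque': array([-0.0318728 ,  0.01639143,  0.00540611]), 'gripper_width': 0.9970451981772974}
0.011
scene {'mtx': array([[454.11330024,   0.        , 322.0075652 ],
       [  0.        , 454.11330024, 240.50242518],
       [  0.        ,   0.        ,   1.        ]]), 'R': array([[-0.71772163, -0.69624743, -0.01073234],
       [-0.35445568,  0.37856772, -0.85501324],
       [ 0.59936369, -0.60985736, -0.5184951 ]]), 't': array([0.35232867, 0.28283317, 1.09965709])}
top {'mtx': array([[583.69933131,   0.    
[... 181 characters left out ...]
45e-04],
       [-9.71567567e-01,  9.47775209e-02, -2.16964710e-01],
       [ 2.15916354e-01, -2.13041865e-02, -9.76179420e-01]]), 't': array([0.01939269, 0.55877635, 1.42893245])}
wrist {'mtx': array([[385.38548226,   0.        , 322.10115077],
       [  0.        , 385.38548226, 246.5870427 ],
       [  0.        ,   0.        ,   1.        ]]), 'mount': array([[ 8.60906131e-04,  9.54388235e-01,  2.98567173e-01,
        -7.61680191e-02],
       [ 3.43049033e-04, -2.98567548e-01,  9.54388444e-01,
        -1.32053934e-01],
       [ 9.99999571e-01, -7.19215683e-04, -5.84440594e-04,
        -3.63233264e-04],
       [ 0.00000000e+00,  0.00000000e+00,  0.00000000e+00,
         1.00000000e+00]])}
```

View pics/top0.png

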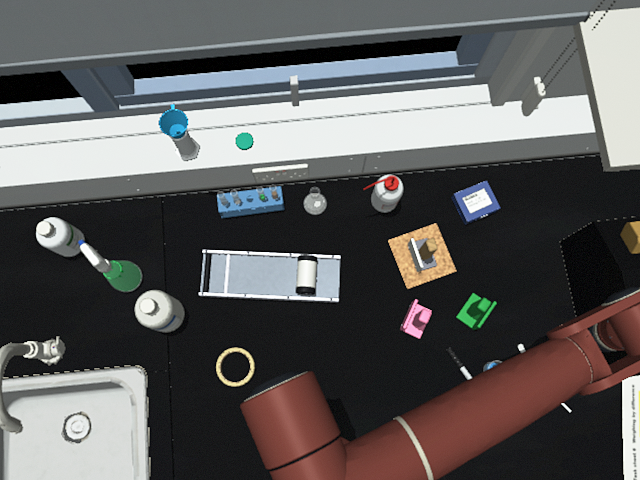

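View pics/scene0.png

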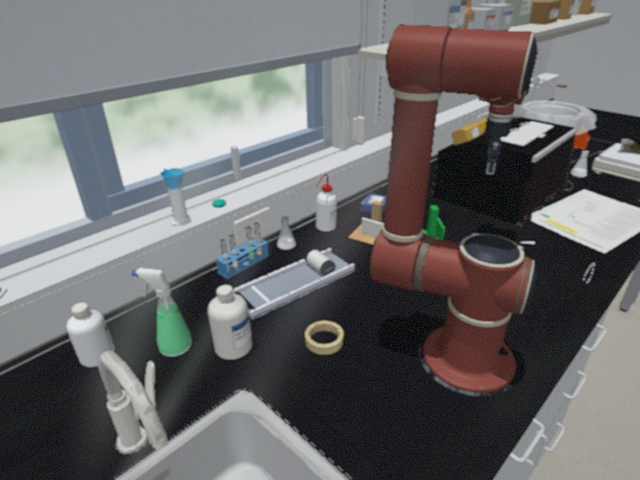

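View pics/wrist0.png

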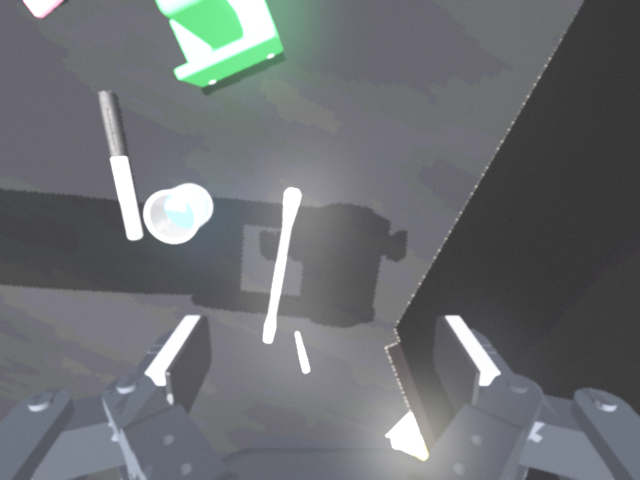

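```bash
python3 - <<'E'
import cv2
im=cv2.imread("pics/top0.png")
cv2.imwrite("pics/c1.png",cv2.resize(im[210:340,380:500],None,fx=4.5,fy=4.5,interpolation=cv2.INTER_CUBIC))
cv2.imwrite("pics/c2.png",cv2.resize(im[235:315,190:350],None,fx=5,fy=5,interpolation=cv2.INTER_CUBIC))
E
```

```text
(no output)
```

View pics/c1.png

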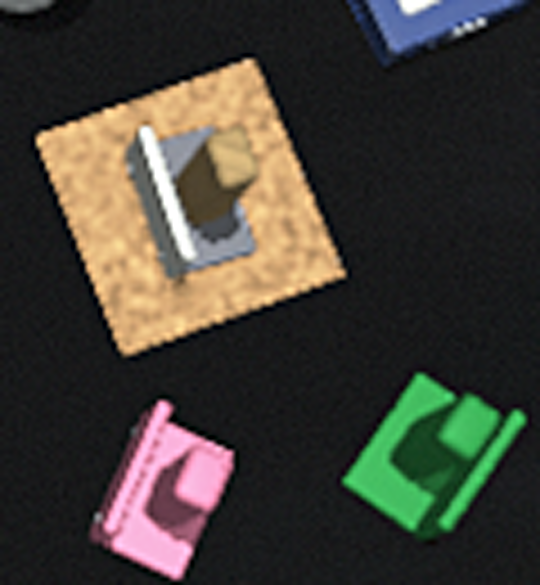

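View pics/c2.png

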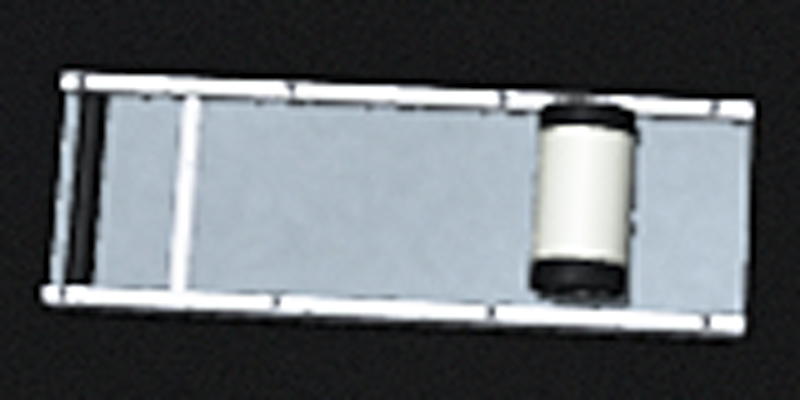

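```bash
cat > h.py <<'E'
import numpy as np
def cast(f,uv,z):
    R,t,K=f["R"],f["t"],f["mtx"]
    c=-R.T@t; out=[]
    for u,v in np.atleast_2d(uv):
        d=R.T@np.linalg.inv(K)@np.array([u,v,1.]); out.append(c+d*(z-c[2])/d[2])
    return np.array(out)
def proj(f,X):
    X=np.atleast_2d(X); p=(f["K"] if "K" in f else f["mtx"])@(f["R"]@X.T+f["t"][:,None]); return (p[:2]/p[2]).T
E
python3 - <<'E'
from h import *
import pickle
f=pickle.load(open("f0.pkl","rb"))["top"]
np.set_printoptions(precision=4,suppress=True)
a=lambda L:np.array(L)/4.5+[380,210]-0.39
b=lambda L:np.array(L)/5.+[190,235]-0.4
m=cast(f,a([(36,135),(255,58),(347,272),(123,355)]),.003);print("mat",m,m.mean(0))
print([np.linalg.norm(m[i]-m[i-1]) for i in range(4)],[np.degrees(np.arctan2(*(m[i]-m[i-1])[1::-1])) for i in range(4)])
g=cast(f,a([(213,133),(243,126),(257,175),(220,186)]),.123);print("grip top",g,g.mean(0))
bl=cast(f,a([(141,130),(153,126),(196,257),(183,264)]),.063);print("blade top",bl, bl.mean(0))
ed=bl[1]+bl[0]-bl[2]-bl[3];print("blade len",np.linalg.norm(ed)/2,"ang",np.degrees(np.arctan2(ed[1],ed[0])))
ft=cast(f,a([(212,125),(255,248)]),.011);print("foot back",ft)
t=cast(f,b([(61,72),(755,101),(745,336),(42,304)]),.034);print("track",t,t.mean(0))
print([np.linalg.norm(t[i]-t[i-1]) for i in range(4)],[np.degrees(np.arctan2(*(t[i]-t[i-1])[1::-1])) for i in range(4)])
print("canister ends top",cast(f,b([(588,103),(580,300)]),.045))
print("canister L/R",cast(f,b([(538,190),(632,190)]),.045))
E
```

```text
mat [[ 0.5833 -0.2269  0.003 ]
 [ 0.6176 -0.3628  0.003 ]
 [ 0.4837 -0.3981  0.003 ]
 [ 0.4477 -0.261   0.003 ]] [ 0.5331 -0.3122  0.003 ]
[np.float64(0.13987628346895703), np.float64(0.14011705734860802), np.float64(0.13847835528289176), np.float64(0.14167338071962335)] [np.float64(14.128560540407276), np.float64(-75.85827645039588), np.float64(-165.23051462282703), np.float64(104.71044523955366)]
grip top [[ 0.5475 -0.3054  0.123 ]
 [ 0.5498 -0.3223  0.123 ]
 [ 0.5219 -0.326   0.123 ]
 [ 0.5178 -0.3051  0.123 ]] [ 0.5343 -0.3147  0.123 ]
blade top [[ 0.5667 -0.2779  0.063 ]
 [ 0.5683 -0.285   0.063 ]
 [ 0.4906 -0.299   0.063 ]
 [ 0.4874 -0.2912  0.063 ]] [ 0.5282 -0.2883  0.063 ]
blade len 0.07969317531904177 ang 9.863350373719324
foot back [[ 0.5774 -0.3298  0.011 ]
 [ 0.5017 -0.3446  0.011 ]]
track [[ 0.5982  0.2622  0.034 ]
 [ 0.5478 -0.0958  0.034 ]
 [ 0.4263 -0.0777  0.034 ]
 [ 0.4776  0.2785  0.034 ]] [0.5125 0.0918 0.034 ]
[np.float64(0.12174501454807767), np.float64(0.3614816568000882), np.float64(0.12283160469137921), np.float64(0.35985784310589536)] [np.float64(-7.699142815757088), np.float64(-98.02013920297371), np.float64(171.53980797617663), np.float64(81.8071286332451)]
canister ends top [[ 0.5528 -0.0093  0.045 ]
 [ 0.4513  0.0043  0.045 ]]
canister L/R [[ 0.5099  0.0205  0.045 ]
 [ 0.5052 -0.0275  0.045 ]]
```

```bash
cat >> h.py <<'E'
from scipy.spatial.transform import Rotation as Ro
def tool():
    from plant import readout
    s=readout.state(); return s, Ro.from_quat(np.roll(s["tool_rot"],-1)).as_matrix(), s["tool_pos"]
def plan(target, zyaw=None, xyz_print=True):
    "world target TCP (3) ; zyaw: desired heading of tool z (deg, mod 180). slide in current tool axes, yaw about tool y"
    s,R,p=tool()
    h=np.degrees(np.arctan2(R[1,2],R[0,2]))
    print("t",s["time"],"pos",p.round(4),"toolz head",h.round(2),"tool y",R[:,1].round(3),"F",s["contact_force"].round(2),"w",round(s["gripper_width"],3),"q6",s["joint_pos"][5].round(2))
    if target is not None: print("slide cm in tool axes",(R.T@(np.array(target)-p)*100).round(2))
    if zyaw is not None:
        d=(zyaw-h+90)%180-90   # ccw world turn about +z
        print("yaw about tool y deg",-d)   # tool y is down
E
python3 - <<'E'
from h import *
plan([.534,-.316,.2],100.5)
s,R,p=tool();print(R.round(3))
E
```

```text
t 0.15 pos [ 0.2733 -0.5616  0.2413] toolz head -64.06 tool y [-0.001  0.002 -1.   ] F [-0.23 -0.24  1.  ] w 0.999 q6 -0.12
slide cm in tool axes [-34.19   4.16 -10.67]
yaw about tool y deg 15.440781107849432
[[-0.899 -0.001  0.437]
 [-0.437  0.002 -0.899]
 [-0.    -1.    -0.002]]
```

Request:
play_rows:
  slide:
    - [-3.1, 0.3, -1]
    - [-3.1, 0.3, -1]
    - [-3.1, 0.4, -1]
    - [-3.1, 0.4, -1]
    - [-3.1, 0.4, -1]
    - [-3.1, 0.4, -1]
    - [-3.1, 0.4, -1]
    - [-3.1, 0.4, -1]
    - [-3.1, 0.4, -1]
    - [-3.1, 0.4, -1]
    - [-3.1, 0.4, -0.7]
    - [0, 0, 0]
  yaw: [0, 0, 0, 0, 0, 0, 0, 0, 0, 0, 0, 0]
  grip: [-1, -1, -1, -1, -1, -1, -1, -1, -1, -1, -1, -1]

```text
time: 1.35
tool_pos: [0.5349, -0.3138, 0.199]
tool_rot: [0.16, -0.16, 0.689, -0.688]
contact_force: [-1.0, -1.0, -0.0]
gripper_width: 0.999
```

Request:
play_rows:
  slide:
    - [0, 0, 0]
    - [0, 0, 0]
    - [0, 0, 0]
    - [0, 0, 0]
  yaw: [5, 5, 5.4, 0]
  grip: [-1, -1, -1, -1]

```text
time: 1.75
tool_pos: [0.5327, -0.3171, 0.2001]
tool_rot: [0.065, -0.065, 0.704, -0.704]
contact_force: [0.8, -0.3, -0.4]
gripper_width: 1.001
```

```bash
python3 - <<'E'
from h import *
from plant import cams
import cv2,pickle
plan([.534,-.316,.2],100.5)
s,R,p=tool()
f=cams.grab_frame("wrist");M=f["mount"]
T=np.eye(4);T[:3,:3]=R;T[:3,3]=p;C=np.linalg.inv(T@M);f["R"]=C[:3,:3];f["t"]=C[:3,3]
pickle.dump(f,open("w1.pkl","wb"))
cv2.imwrite("pics/w1.png",f["image"][:,:,::-1])
print(proj(f,[[.534,-.316,.123],[.534,-.316,.101]]))
E
```

```text
t 1.75 pos [ 0.5327 -0.3171  0.2001] toolz head -79.48 tool y [-0.001  0.    -1.   ] F [ 0.79 -0.34 -0.4 ] w 1.001 q6 0.73
slide cm in tool axes [-0.15  0.01 -0.08]
yaw about tool y deg 0.02220624478661648
[[321.50800054 261.63331282]
 [321.58080943 249.88505495]]
```

View pics/w1.png

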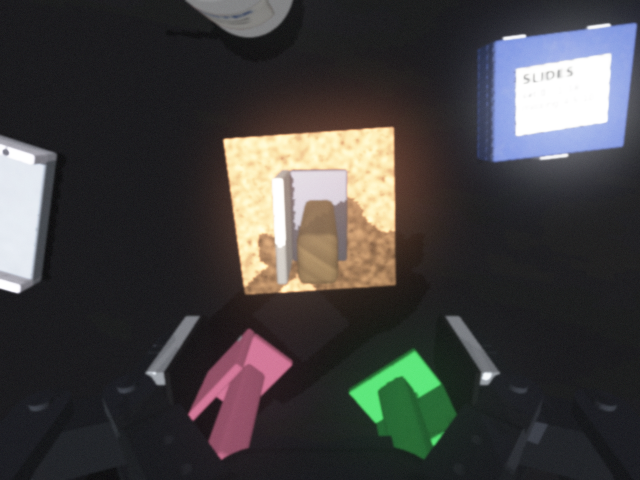

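```bash
python3 - <<'E'
import cv2
im=cv2.imread("pics/w1.png")
im=cv2.convertScaleAbs(im,alpha=1.5)
cv2.imwrite("pics/w1c.png",cv2.resize(im[160:300,250:370],None,fx=4,fy=4,interpolation=cv2.INTER_CUBIC))
E
```

```text
(no output)
```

View pics/w1c.png

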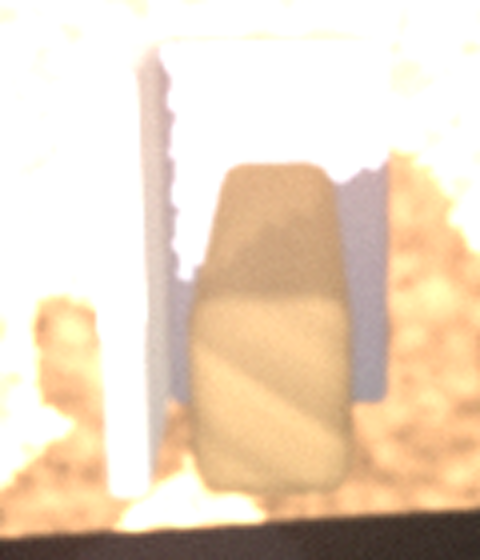

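```bash
python3 - <<'E'
from h import *
import pickle
f=pickle.load(open("w1.pkl","rb"))
a=lambda L:np.array(L)/4+[250,160]-.375
g=cast(f,a([(192,298),(349,298),(350,490),(196,490)]),.123);print(g.round(4),g.mean(0))
b=cast(f,a([(135,50),(106,495),(150,495)]),.063);print(b.round(4))
print(np.degrees(np.arctan2(*(b[0]-b[1])[1::-1])), np.degrees(np.arctan2(*(g[0]-g[3])[1::-1])),np.degrees(np.arctan2(*(g[1]-g[2])[1::-1])))
m=cast(f,[(224,138),(394,127),(396,286),(245,294)],.003);print(m.round(4),m.mean(0))
plan([*g.mean(0)[:2],.094])
E
```

```text
[[ 0.5477 -0.2998  0.123 ]
 [ 0.5517 -0.3215  0.123 ]
 [ 0.5231 -0.3273  0.123 ]
 [ 0.519  -0.3051  0.123 ]] [ 0.5354068  -0.31344008  0.123     ]
[[ 0.5726 -0.282   0.063 ]
 [ 0.4896 -0.2893  0.063 ]
 [ 0.4911 -0.2974  0.063 ]]
4.987817794962182 10.534449625643711 11.417615334512272
[[ 0.5833 -0.2251  0.003 ]
 [ 0.6171 -0.3605  0.003 ]
 [ 0.4809 -0.3956  0.003 ]
 [ 0.4474 -0.2593  0.003 ]] [ 0.53218159 -0.31012299  0.003     ]
t 1.8 pos [ 0.5327 -0.317   0.2001] toolz head -79.39 tool y [-0.001  0.    -1.   ] F [-0.23  0.53  0.46] w 1.001 q6 0.73
slide cm in tool axes [-0.34 10.61 -0.3 ]
```

Request:
play_rows:
  slide:
    - [-0.3, 1, -0.25]
    - [0, 2, 0]
    - [0, 2, 0]
    - [0, 2, 0]
    - [0, 2, 0]
    - [0, 1, 0]
    - [0, 0.6, 0]
    - [0, 0, 0]
  yaw: [0, 0, 0, 0, 0, 0, 0, 0]
  grip: [-1, -1, -1, -1, -1, -1, -1, -1]

```text
time: 2.6
tool_pos: [0.5354, -0.3134, 0.0935]
tool_rot: [0.065, -0.065, 0.704, -0.704]
contact_force: [0.1, -0.3, 0.5]
gripper_width: 1.005
```

Request:
play_rows:
  slide:
    - [0, 0, 0]
    - [0, 0, 0]
    - [0, 0, 0]
    - [0, 0, 0]
    - [0, 0, 0]
    - [0, 0, 0]
    - [0, 0, 0]
    - [0, 0, 0]
  yaw: [0, 0, 0, 0, 0, 0, 0, 0]
  grip: [1, 1, 1, 1, 1, 1, 1, 1]

```text
time: 3.4
tool_pos: [0.5361, -0.3138, 0.095]
tool_rot: [-0.065, 0.065, -0.704, 0.704]
contact_force: [-0.2, 1.6, 5.2]
gripper_width: 0.273
```

Request:
play_rows:
  slide:
    - [0, -1, 0]
    - [0, -2, 0]
    - [0, -2, 0]
    - [0, -2, 0]
    - [0, -2, 0]
    - [0, -1.5, 0]
    - [0, 0, 0]
    - [0, 0, 0]
    - [0, 0, 0]
    - [0, 0, 0]
    - [0, 0, 0]
  yaw: [0, 0, 0, 0, 0, 0, 5, 5, 5, 3.7, 0]
  grip: [1, 1, 1, 1, 1, 1, 1, 1, 1, 1, 1]

```text
time: 4.5
tool_pos: [0.5353, -0.3134, 0.1987]
tool_rot: [-0.051, 0.05, 0.706, -0.705]
contact_force: [0.1, -0.4, -0.8]
gripper_width: 0.274
```

```bash
python3 - <<'E'
from h import *
from plant import cams
import cv2
plan([.4878,-.0815,.2],81.9)
for n in ["wrist","scene"]:
    f=cams.grab_frame(n)["image"][:,:,::-1]
    cv2.imwrite(f"pics/{n}2.png",f if n=="wrist" else cv2.resize(f[120:320,200:480],None,fx=2.8,fy=2.8))
E
```

```text
t 4.5 pos [ 0.5353 -0.3134  0.1987] toolz head -98.15 tool y [-0.001  0.001 -1.   ] F [ 0.14 -0.39 -0.83] w 0.274 q6 1.06
slide cm in tool axes [  7.99  -0.1  -22.28]
yaw about tool y deg -0.05088954145793423
```

View pics/wrist2.png

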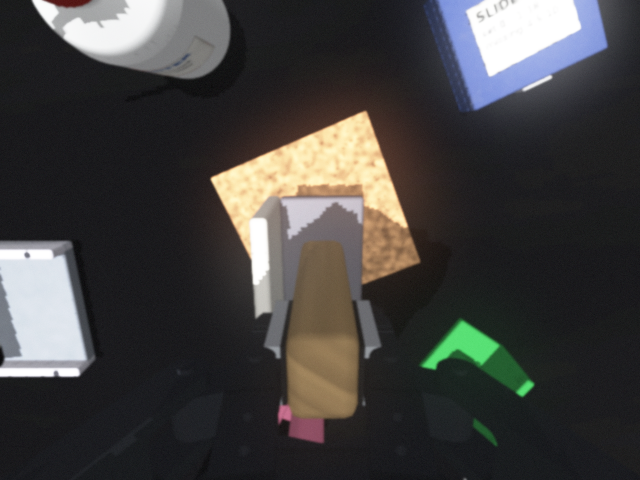

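View pics/scene2.png

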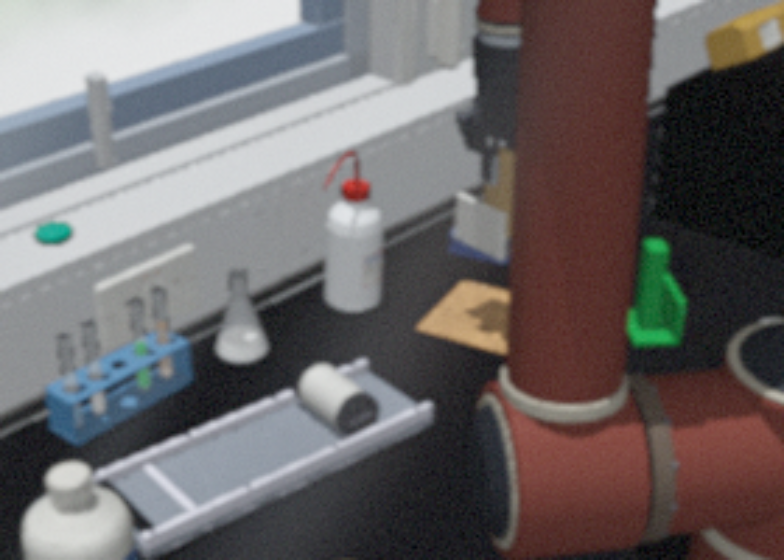

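Request:
play_rows:
  slide:
    - [0.4, 0, -1]
    - [0.7, 0, -2]
    - [0.7, 0, -2]
    - [0.7, 0, -2]
    - [0.7, 0, -2]
    - [0.7, 0, -2]
    - [0.7, 0, -2]
    - [0.7, 0, -2]
    - [0.7, 0, -2]
    - [0.7, 0, -2]
    - [0.7, 0, -2]
    - [0.6, 0, -1.3]
  yaw: [0, 0, 0, 0, 0, 0, 0, 0, 0, 0, 0, 0]
  grip: [1, 1, 1, 1, 1, 1, 1, 1, 1, 1, 1, 1]

```text
time: 5.8
tool_pos: [0.4876, -0.0796, 0.1993]
tool_rot: [-0.05, 0.05, 0.705, -0.705]
contact_force: [-0.1, 1.2, -2.0]
gripper_width: 0.276
```

```bash
python3 - <<'E'
from h import *
from plant import cams
import cv2
plan([.4878,-.0815,.13],81.9)
for n in ["wrist","top"]:
    f=cams.grab_frame(n)["image"][:,:,::-1]
    cv2.imwrite(f"pics/{n}3.png",f if n=="wrist" else cv2.resize(f[220:340,180:440],None,fx=3,fy=3))
E
```

```text
t 5.8 pos [ 0.4876 -0.0796  0.1993] toolz head -98.08 tool y [ 0.  0. -1.] F [-0.14  1.19 -2.02] w 0.276 q6 1.4
slide cm in tool axes [-0.05  6.93  0.19]
yaw about tool y deg 0.024606582910905672
```

View pics/wrist3.png

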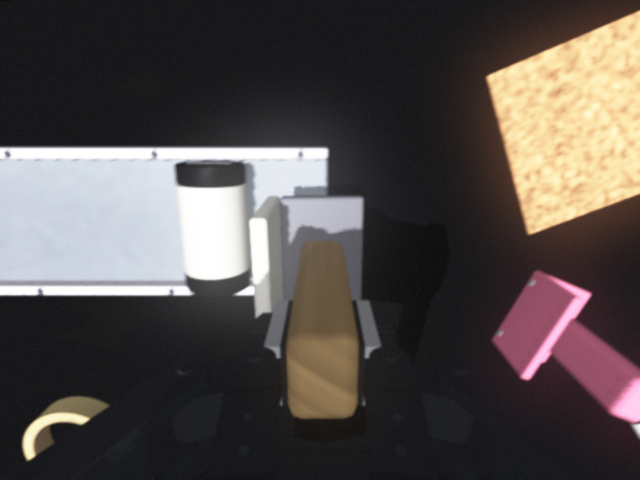

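View pics/top3.png

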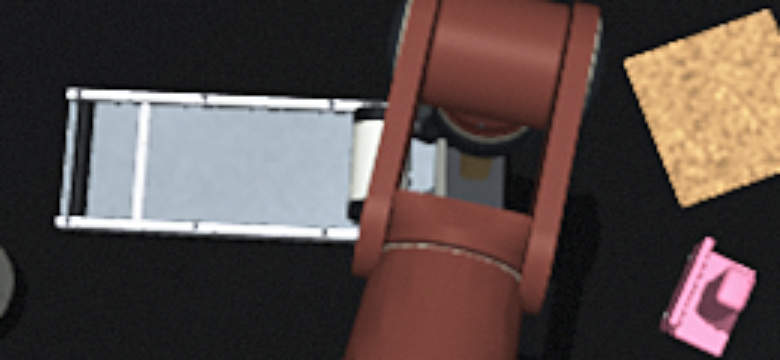

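```bash
cat >> h.py <<'E'
TC=np.array([.5125,.0918]);TH=np.radians(81.9)
def totrack(P):
    d=np.atleast_2d(P)[:,:2]-TC; c,s=np.cos(TH),np.sin(TH)
    return np.c_[d@[c,s],d@[-s,c]]
def wrist(png=None):
    from plant import cams; import cv2
    s,R,p=tool(); f=cams.grab_frame("wrist")
    T=np.eye(4);T[:3,:3]=R;T[:3,3]=p;C=np.linalg.inv(T@f["mount"]);f["R"]=C[:3,:3];f["t"]=C[:3,3]
    if png: cv2.imwrite(png,f["image"][:,:,::-1])
    return f
E
python3 - <<'E'
from h import *
f=wrist()
np.set_printoptions(precision=4,suppress=True)
print("track end rails outer",totrack(cast(f,[(328,149),(7,149),(40,295),(172,295)],.034)))
print("can L/R side",totrack(cast(f,[(179,225),(249,225)],.045)),"ends",totrack(cast(f,[(212,162),(218,292)],.045)))
z=tool()[2][2]-.091
print("blade top front",totrack(cast(f,[(251,219),(254,317),(270,317)],z+.06)))
print("tcp",totrack(tool()[2]))
E
```

```text
track end rails outer [[-0.1773 -0.059 ]
 [ 0.0632 -0.0589]
 [ 0.0645  0.0605]
 [-0.0466  0.0604]]
can L/R side [[-0.0635 -0.0031]
 [-0.117  -0.0032]] ends [[-0.0927 -0.0504]
 [-0.0888  0.0527]]
blade top front [[-0.1422 -0.037 ]
 [-0.1411  0.0102]
 [-0.1486  0.0102]]
tcp [[-0.1743 -0.    ]]
```

Request:
play_rows:
  slide:
    - [0, 1, 0.1]
    - [0, 1.5, 0]
    - [0, 1.5, 0]
    - [0, 1.5, 0]
    - [0, 1, 0]
    - [0, 0.4, 0]
    - [0, 0, 0]
  yaw: [0, 0, 0, 0, 0, 0, 0]
  grip: [1, 1, 1, 1, 1, 1, 1]

```text
time: 6.65
tool_pos: [0.4876, -0.0824, 0.1293]
tool_rot: [-0.051, 0.05, 0.705, -0.705]
contact_force: [-0.1, -0.0, -1.3]
gripper_width: 0.271
```

Request:
play_rows:
  slide:
    - [0, 0, -0.3]
    - [0, 0, -0.4]
    - [0, 0, -0.4]
    - [0, 0, -0.4]
    - [0, 0, -0.4]
    - [0, 0, -0.4]
    - [0, 0, -0.4]
    - [0, 0, -0.4]
    - [0, 0, -0.4]
    - [0, 0, -0.4]
    - [0, 0, -0.4]
    - [0, 0, -0.4]
  yaw: [0, 0, 0, 0, 0, 0, 0, 0, 0, 0, 0, 0]
  grip: [1, 1, 1, 1, 1, 1, 1, 1, 1, 1, 1, 1]

```text
time: 7.85
tool_pos: [0.4947, -0.0356, 0.1303]
tool_rot: [-0.05, 0.05, 0.705, -0.705]
contact_force: [0.1, -0.8, -0.6]
gripper_width: 0.273
```

```bash
python3 - <<'E'
from h import *
plan(None)
print(totrack(tool()[2])); f=wrist("pics/w4.png")
E
```

```text
t 7.85 pos [ 0.4947 -0.0356  0.1303] toolz head -98.16 tool y [-0.  0. -1.] F [ 0.14 -0.85 -0.59] w 0.273 q6 1.49
[[-0.12864635 -0.00037908]]
```

View pics/w4.png

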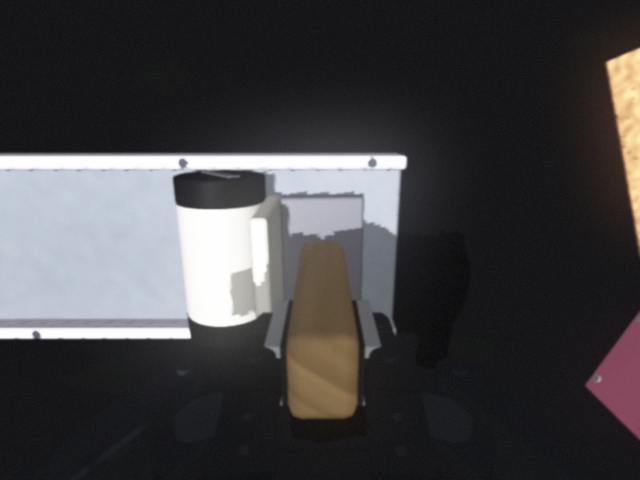

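Request:
play_rows:
  slide:
    - [0, 0, -0.4]
    - [0, 0, -0.5]
    - [0, 0, -0.5]
    - [0, 0, -0.5]
    - [0, 0, -0.5]
    - [0, 0, -0.5]
    - [0, 0, -0.5]
    - [0, 0, -0.5]
    - [0, 0, -0.5]
    - [0, 0, -0.5]
    - [0, 0, -0.5]
    - [0, 0, -0.5]
  yaw: [0, 0, 0, 0, 0, 0, 0, 0, 0, 0, 0, 0]
  grip: [1, 1, 1, 1, 1, 1, 1, 1, 1, 1, 1, 1]

```text
time: 9.1
tool_pos: [0.5031, 0.0228, 0.1303]
tool_rot: [-0.05, 0.05, 0.705, -0.705]
contact_force: [-0.2, 0.7, -1.4]
gripper_width: 0.275
```

Request:
play_rows:
  slide:
    - [0, 0, -0.5]
    - [0, 0, -0.5]
    - [0, 0, -0.5]
    - [0, 0, -0.5]
    - [0, 0, -0.5]
    - [0, 0, -0.5]
    - [0, 0, -0.4]
    - [0, 0, -0.4]
    - [0, 0, -0.4]
    - [0, 0, -0.3]
    - [0, 0, -0.3]
    - [0, 0, -0.3]
  yaw: [0, 0, 0, 0, 0, 0, 0, 0, 0, 0, 0, 0]
  grip: [1, 1, 1, 1, 1, 1, 1, 1, 1, 1, 1, 1]

```text
time: 10.3
tool_pos: [0.5103, 0.0731, 0.1303]
tool_rot: [0.05, -0.05, -0.705, 0.705]
contact_force: [-0.9, 0.4, -2.2]
gripper_width: 0.276
```

```bash
python3 - <<'E'
from h import *
plan(None)
print(totrack(tool()[2])); f=wrist("pics/w5.png")
E
```

```text
t 10.3 pos [0.5103 0.0731 0.1303] toolz head -98.16 tool y [-0. -0. -1.] F [-0.94  0.36 -2.15] w 0.276 q6 1.71
[[-0.01880338 -0.00049836]]
```

View pics/w5.png

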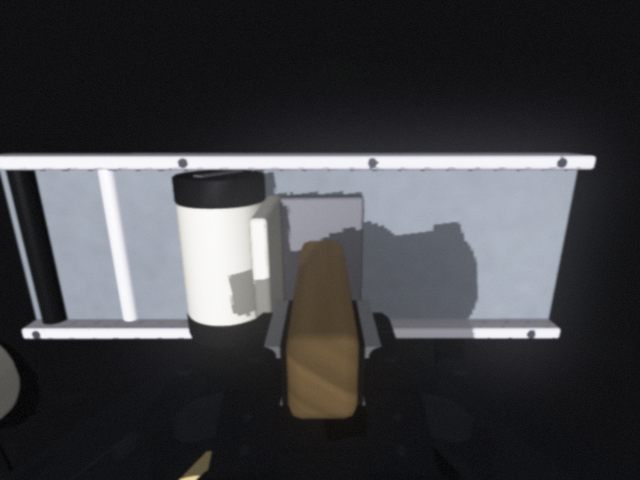

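```bash
python3 - <<'E'
from h import *
import pickle
f=pickle.load(open("f0.pkl","rb"))["top"]
print("bottle cap",totrack(cast(f,[(155,303)],.179)),"shoulder edge right",totrack(cast(f,[(185,308)],.12)))
w=wrist()
print("ridge",totrack(cast(w,[(106,170),(128,320)],.023)),"stop",totrack(cast(w,[(25,170),(52,322)],.028)))
print("can left",totrack(cast(w,[(180,240)],.045)))
E
```

```text
bottle cap [[0.24656293 0.10230646]] shoulder edge right [[0.19019184 0.10417138]]
ridge [[ 0.11432404 -0.05090981]
 [ 0.11643975  0.05156167]] stop [[ 0.16020613 -0.05152247]
 [ 0.1655139   0.05033936]]
can left [[ 0.06545864 -0.01259105]]
```

Request:
play_rows:
  slide:
    - [0, 0, -0.3]
    - [0, 0, -0.4]
    - [0, 0, -0.4]
    - [0, 0, -0.4]
    - [0, 0, -0.4]
    - [0, 0, -0.4]
    - [0, 0, -0.4]
    - [0, 0, -0.4]
    - [0, 0, -0.4]
    - [0, 0, -0.4]
    - [0, 0, -0.4]
    - [0, 0, -0.4]
  yaw: [0, 0, 0, 0, 0, 0, 0, 0, 0, 0, 0, 0]
  grip: [1, 1, 1, 1, 1, 1, 1, 1, 1, 1, 1, 1]

```text
time: 11.6
tool_pos: [0.517, 0.1198, 0.1303]
tool_rot: [-0.05, 0.05, 0.705, -0.705]
contact_force: [0.6, 0.0, -2.1]
gripper_width: 0.274
```

Request:
play_rows:
  slide:
    - [0, 0, -0.3]
    - [0, 0, -0.25]
    - [0, 0, -0.25]
    - [0, 0, -0.25]
    - [0, 0, -0.25]
    - [0, 0, -0.25]
    - [0, 0, -0.25]
    - [0, 0, -0.25]
    - [0, 0, -0.25]
    - [0, 0, -0.2]
    - [0, 0, -0.2]
    - [0, 0, -0.2]
  yaw: [0, 0, 0, 0, 0, 0, 0, 0, 0, 0, 0, 0]
  grip: [1, 1, 1, 1, 1, 1, 1, 1, 1, 1, 1, 1]

```text
time: 12.8
tool_pos: [0.5211, 0.1485, 0.1303]
tool_rot: [-0.05, 0.05, 0.705, -0.705]
contact_force: [0.1, 0.5, -2.1]
gripper_width: 0.276
```

```bash
python3 - <<'E'
from h import *
plan(None)
print(totrack(tool()[2])); f=wrist("pics/w6.png")
E
```

```text
t 12.8 pos [0.5211 0.1485 0.1303] toolz head -98.15 tool y [-0.  0. -1.] F [ 0.13  0.54 -2.11] w 0.276 q6 1.85
[[ 0.0573287  -0.00052297]]
```

View pics/w6.png

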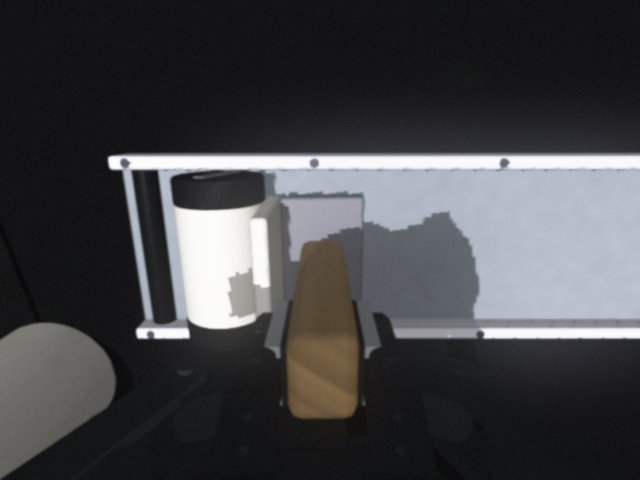

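Canister is still against the blade, about at the crest (its sides at columns 176–258); a little further, slowly.

Request:
play_rows:
  slide:
    - [0, 0, -0.15]
    - [0, 0, -0.15]
    - [0, 0, -0.15]
    - [0, 0, -0.15]
    - [0, 0, 0]
    - [0, 0, 0]
  yaw: [0, 0, 0, 0, 0, 0]
  grip: [1, 1, 1, 1, 1, 1]

```text
time: 13.45
tool_pos: [0.522, 0.1541, 0.1303]
tool_rot: [0.05, -0.05, -0.705, 0.705]
contact_force: [-0.7, 0.3, -2.4]
gripper_width: 0.271
```

```bash
python3 - <<'E'
from h import *
plan(None)
print(totrack(tool()[2])); f=wrist("pics/w7.png")
E
```

```text
t 13.45 pos [0.522  0.1541 0.1303] toolz head -98.16 tool y [-0. -0. -1.] F [-0.66  0.26 -2.44] w 0.271 q6 1.86
[[ 0.06301177 -0.00058979]]
```

View pics/w7.png

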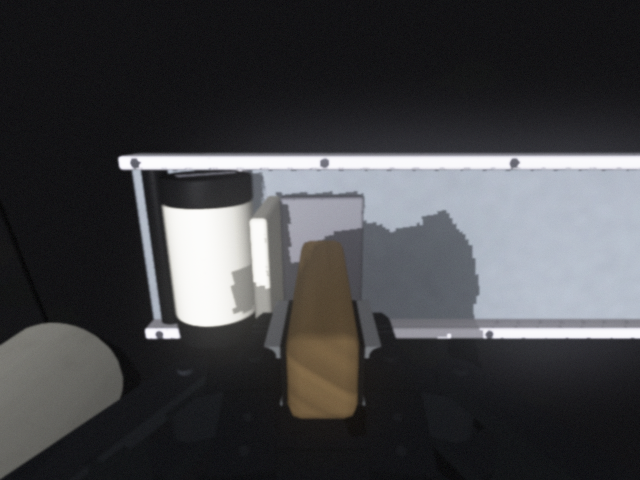

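Request:
play_rows:
  slide:
    - [0, 0, 0.3]
    - [0, 0, 0.5]
    - [0, 0, 0.7]
    - [0, 0, 1]
    - [0, 0, 1]
    - [0, 0, 1]
    - [0, 0, 1]
    - [0, 0, 0.5]
    - [0, 0, 0]
  yaw: [0, 0, 0, 0, 0, 0, 0, 0, 0]
  grip: [1, 1, 1, 1, 1, 1, 1, 1, 1]

```text
time: 14.4
tool_pos: [0.5134, 0.0939, 0.1303]
tool_rot: [-0.051, 0.051, 0.705, -0.705]
contact_force: [-0.3, -0.5, -1.5]
gripper_width: 0.274
```

```bash
python3 - <<'E'
from h import *
plan(None)
print(totrack(tool()[2])); f=wrist("pics/w8.png")
E
```

```text
t 14.4 pos [0.5134 0.0939 0.1303] toolz head -98.23 tool y [ 0.  0. -1.] F [-0.27 -0.54 -1.46] w 0.274 q6 1.75
[[ 0.00223225 -0.00056337]]
```

View pics/w8.png

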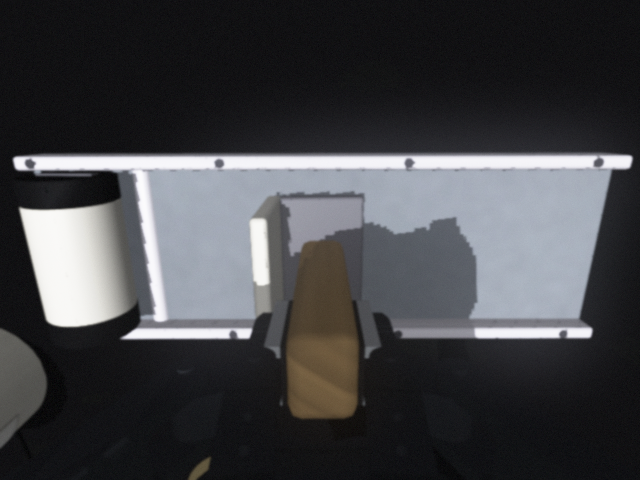

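Request:
play_rows:
  slide:
    - [0, -1, 0.3]
    - [0, -1.5, 0.5]
    - [0, -1.5, 1]
    - [0, -1.5, 1]
    - [0, -1, 1.5]
    - [0, -0.5, 2]
    - [0, 0, 2]
    - [0, 0, 2]
    - [0, 0, 2]
    - [0, 0, 2]
    - [0, 0, 2]
    - [0, 0, 2]
  yaw: [0, 0, 0, 0, 0, 0, 0, 0, 0, 0, 0, 0]
  grip: [1, 1, 1, 1, 1, 1, 1, 1, 1, 1, 1, 1]

```text
time: 15.65
tool_pos: [0.487, -0.0883, 0.2011]
tool_rot: [0.05, -0.051, -0.705, 0.705]
contact_force: [0.3, -0.2, -1.1]
gripper_width: 0.276
```

```bash
python3 - <<'E'
from h import *
plan([.533,-.312,.2],100.5)
E
```

```text
t 15.65 pos [ 0.487  -0.0883  0.2011] toolz head -98.2 tool y [ 0.001 -0.    -1.   ] F [ 0.32 -0.15 -1.13] w 0.276 q6 1.38
slide cm in tool axes [-7.75  0.12 21.49]
yaw about tool y deg -18.698609078935817
```

Request:
play_rows:
  slide:
    - [-0.7, 0, 2]
    - [-0.7, 0, 2]
    - [-0.7, 0, 2]
    - [-0.7, 0, 2]
    - [-0.7, 0, 2]
    - [-0.7, 0, 2]
    - [-0.7, 0, 2]
    - [-0.7, 0, 2]
    - [-0.7, 0, 2]
    - [-0.7, 0, 1.7]
    - [-0.5, 0, 1.2]
    - [0, 0, 0]
  yaw: [0, 0, 0, 0, 0, 0, 0, 0, 0, 0, 0, 0]
  grip: [1, 1, 1, 1, 1, 1, 1, 1, 1, 1, 1, 1]

```text
time: 16.85
tool_pos: [0.5322, -0.3056, 0.2003]
tool_rot: [0.051, -0.051, -0.705, 0.705]
contact_force: [0.3, 0.2, -2.2]
gripper_width: 0.272
```

Request:
play_rows:
  slide:
    - [0, 0, 0]
    - [0, 0, 0]
    - [0, 0, 0]
    - [0, 0, 0]
    - [0, 0, 0]
    - [0, 0, 0]
  yaw: [-5, -5, -5, -3.7, 0, 0]
  grip: [1, 1, 1, 1, 1, 1]

```text
time: 17.45
tool_pos: [0.5321, -0.3034, 0.2003]
tool_rot: [0.065, -0.065, 0.704, -0.704]
contact_force: [-0.4, 0.1, -0.9]
gripper_width: 0.274
```

```bash
python3 - <<'E'
from h import *
plan([.533,-.312,.0955],100.5)
f=wrist("pics/w9.png")
E
```

```text
t 17.45 pos [ 0.5321 -0.3034  0.2003] toolz head -79.5 tool y [-0.  0. -1.] F [-0.44  0.13 -0.87] w 0.274 q6 0.75
slide cm in tool axes [ 0.07 10.48  0.86]
yaw about tool y deg 0.0007736113954024404
```

View pics/w9.png

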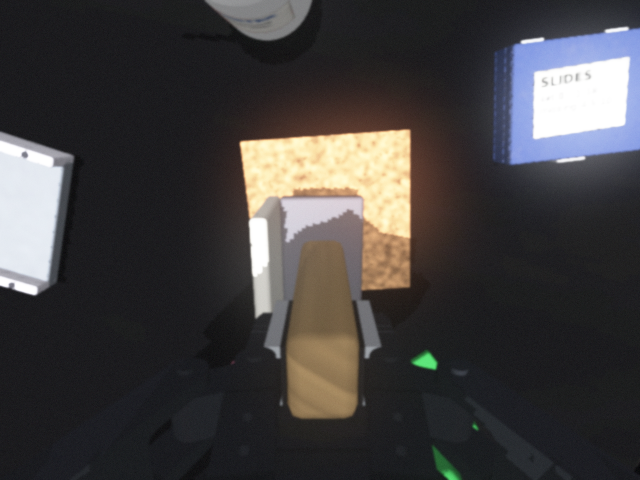

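Request:
play_rows:
  slide:
    - [0, 1, 0.4]
    - [0, 2, 0.4]
    - [0, 2, 0]
    - [0, 2, 0]
    - [0, 1.5, 0]
    - [0, 0.8, 0]
    - [0, 0.4, 0]
    - [0, 0.3, 0]
    - [0, 0.2, 0]
    - [0, 0.2, 0]
    - [0, 0, 0]
    - [0, 0, 0]
  yaw: [0, 0, 0, 0, 0, 0, 0, 0, 0, 0, 0, 0]
  grip: [1, 1, 1, 1, 1, 1, 1, 1, 1, 1, 1, 1]

```text
time: 18.7
tool_pos: [0.5337, -0.312, 0.0967]
tool_rot: [-0.065, 0.065, -0.704, 0.704]
contact_force: [-0.3, -0.7, -1.1]
gripper_width: 0.272
```

Request:
play_rows:
  slide:
    - [0, 0.1, 0]
    - [0, 0, 0]
    - [0, 0, 0]
  yaw: [0, 0, 0]
  grip: [1, 1, 1]

```text
time: 19.0
tool_pos: [0.5335, -0.3119, 0.0953]
tool_rot: [-0.065, 0.065, -0.704, 0.704]
contact_force: [-0.9, 0.2, -1.4]
gripper_width: 0.273
```

Request:
play_rows:
  slide:
    - [0, 0.1, 0]
    - [0, 0, 0]
    - [0, 0, 0]
  yaw: [0, 0, 0]
  grip: [1, 1, 1]

```text
time: 19.3
tool_pos: [0.5337, -0.312, 0.095]
tool_rot: [-0.065, 0.065, -0.704, 0.704]
contact_force: [-2.1, 1.7, 4.4]
gripper_width: 0.271
```

Request:
play_rows:
  slide:
    - [0, 0, 0]
    - [0, 0, 0]
    - [0, 0, 0]
    - [0, 0, 0]
    - [0, 0, 0]
    - [0, 0, 0]
    - [0, 0, 0]
    - [0, 0, 0]
    - [0, 0, 0]
    - [0, 0, 0]
  yaw: [0, 0, 0, 0, 0, 0, 0, 0, 0, 0]
  grip: [0.3, 0.1, -0.2, -0.5, -0.8, -1, -1, -1, -1, -1]

```text
time: 20.3
tool_pos: [0.5335, -0.3118, 0.0943]
tool_rot: [0.065, -0.065, 0.704, -0.704]
contact_force: [-0.4, 0.3, -0.5]
gripper_width: 0.997
```

Request:
play_rows:
  slide:
    - [0, -0.5, 0]
    - [0, -1, 0]
    - [0, -2, 0]
    - [0, -2, 0]
    - [0, -2, 0]
    - [0, -2, 0]
    - [0, -1.5, 0]
    - [0, 0, 0]
  yaw: [0, 0, 0, 0, 0, 0, 0, 0]
  grip: [-1, -1, -1, -1, -1, -1, -1, -1]

```text
time: 21.1
tool_pos: [0.5349, -0.3129, 0.2082]
tool_rot: [-0.067, 0.063, -0.703, 0.706]
contact_force: [1.0, -0.1, 0.5]
gripper_width: 0.993
```

```bash
python3 - <<'E'
from h import *
from plant import cams
import cv2,pickle
plan(None)
f=wrist("pics/w10.png");pickle.dump(f,open("w10.pkl","wb"))
f=cams.grab_frame("top");pickle.dump(f,open("t10.pkl","wb"))
cv2.imwrite("pics/t10.png",cv2.resize(f["image"][160:340,120:500,::-1],None,fx=2,fy=2,interpolation=cv2.INTER_CUBIC))
f=cams.grab_frame("scene")
cv2.imwrite("pics/s10.png",cv2.resize(f["image"][140:340,180:440,::-1],None,fx=3,fy=3,interpolation=cv2.INTER_CUBIC))
E
```

```text
t 21.1 pos [ 0.5349 -0.3129  0.2082] toolz head -79.45 tool y [ 0.005 -0.004 -1.   ] F [ 1.01 -0.08  0.47] w 0.993 q6 0.74
```

View pics/w10.png

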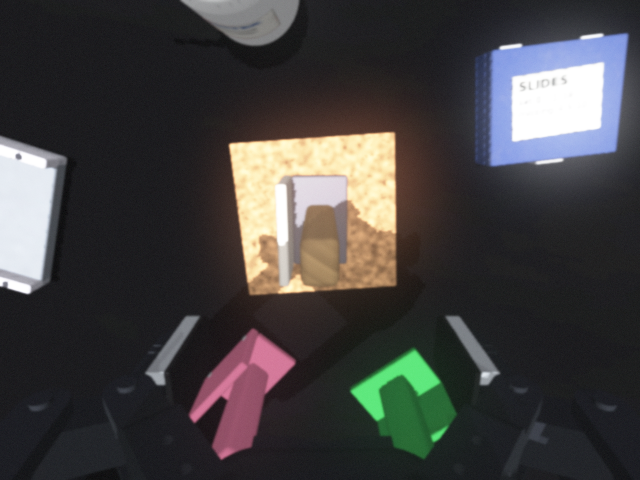

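View pics/t10.png

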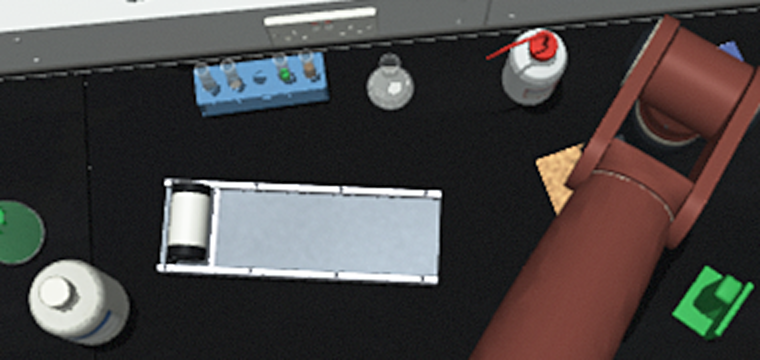

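View pics/s10.png

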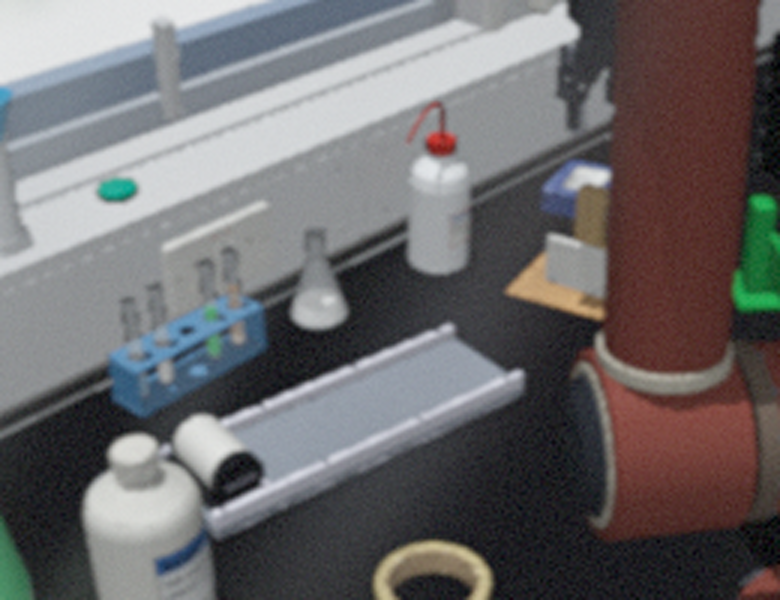

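```bash
python3 - <<'E'
from h import *
import pickle,cv2
f=pickle.load(open("t10.pkl","rb"))
a=lambda L:np.array(L)/2+[120,160]-.25
r=totrack(cast(f,a([(169,222),(210,222)]),.045));print(r,r.mean(0))
e=totrack(cast(f,a([(194,184),(186,260)]),.045));print(e)
w=pickle.load(open("w10.pkl","rb"))
g=cast(w,[(301,237),(339,237),(338,286),(301,286)],.123);print(g.mean(0))
cv2.imwrite("pics/t11.png",cv2.resize(f["image"][240:310,190:270,::-1],None,fx=7,fy=7,interpolation=cv2.INTER_CUBIC))
E
```

```text
[[ 0.16718257 -0.00177739]
 [ 0.11470716 -0.0040941 ]] [ 0.14094487 -0.00293575]
[[ 0.13923667 -0.05291685]
 [ 0.14135815  0.04627656]]
[ 0.53345658 -0.31165729  0.123     ]
```

View pics/t11.png

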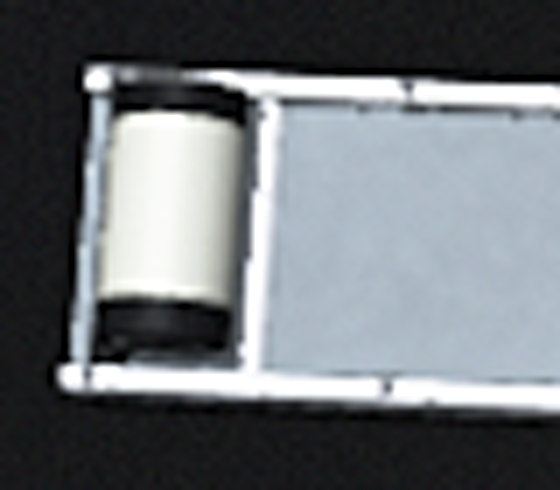

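```bash
python3 - <<'E'
from plant import workorder
print(workorder.job_done())
E
```

```text
the job is handed in; nothing more can be done
None
```

I rolled the canister over the ridge into the pocket with the paddle, stood the paddle back on its mat and let go. I then lifted the gripper clear and handed the job in at about 21 s; the hand-in gives no verdict.

| Last check | Measured | Limit |
|---|---|---|
| Canister centre, along the track | about x = +141 mm, 6 mm towards the stop bar | – |
| Canister centre, across the track | about 3 mm off | – |
| Canister distance from pocket centre | about 7 mm | 13 mm |
| Canister axis | about 0.02 rad off square across the track | 0.1 rad |
| Grip axis to mat centre | within about 2 mm | 35 mm |

- **Paddle:** it looks upright in the wrist and scene views. I did not measure its tilt as an angle.
- **Bystanders:** the tube rack, wash bottle, flask and white bottle look undisturbed. I compared them by eye only.
- **Canister speed:** I did not measure it. The blade moved at no more than 5 cm/s, and slower over the ridge.
- **Disagreement between views:** the top and wrist cameras gave mat and grip positions 1–3 mm apart. One wrist-view blade-edge angle read 5° against about 10–11° elsewhere, so I did not use it.

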